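# Gauge a turned flange in the bench caliper

### The job

Slide the turned flange (the big flat disc with a low hub) over the worktop into the open jaws of the bench caliper until it lies flat against the back stop between them. Then slide the moving jaw gently shut, so that the flange is pressed against the sprung anvil with a light measuring force of about 6 newtons, and leave it gripped like that for reading. The magnifier lamp hangs low over the jaw: reach in under it without bumping it, and leave everything else on the bench where it is.

Things in the scene. Friction and masses are not known exactly. Their poses are not given: they have to be found in the camera images.
- flange: turned aluminium flange lying flat: disc about 100 mm across (give or take 2 or 3 mm: the exact size is what the caliper shall find), 22 mm thick, central hub 45 mm across rising to 38 mm; about 0.5 kg. Origin: centre of its underside; z up. Sliding it over the bench takes 2 to 5 N.
- gauge: bench caliper screwed to the bench; origin: bench level at the measuring spot, centre of a 100 mm part touching stop and anvil. x points from the operator to the beam, y left, z up. Beam: x 58 to 78, y -196 to 150, 44 mm high. Fixed jaw: grey arm y 67 to 95, x -24 to 58, 42 mm high, a dial on it up to 90 mm. Jaws are 3 mm clear of the bench and open at the front; the flange slides on the bench.
- anvil: sprung steel measuring pad on the fixed jaw. Origin: on its measuring face at bench level; axes as the caliper's, the face looks to -y; pad x -15 to 15, z 3 to 27 mm. A stiff spring gives 0.5 mm at 6 N, 4 mm at most; the pointer of the dial turns with it (grey band on the dial: 4 to 9 N).
- jaw: moving jaw; slides to the anvil (+y), takes about 6 N to move, stays where left unless pressed back by more than that. Starts 26 to 40 mm wider open than the flange. Axes as the caliper's; origin on its measuring face at bench level (pad x -15 to 15, z 3 to 27 mm). Its arm: y -20 to -4, x -24 to 56, z 3 to 38 mm; the plain outer side (y -20) can be pushed.
- lamp: white rectangular magnifier lamp with clear lens, fixed to the caliper, same origin and axes. Level head over the moving jaw: x -52 to 72, y -184 to -66, z 200 to 218 mm; a bent arm carries it from a post at x 68, y -187 mm. A tool pointing straight down at the jaw hits it; one leaning back towards the operator by about 40 degrees passes under its front edge.
- jaw_grip (a point): ribbed finger grip standing on the moving jaw: 12 mm thick along y, x -14 to 14, z -14 to 14 mm about this point, which is its centre, 50 mm over the bench. Axes as the jaw's. The jaw's carriage on the beam begins 50 mm farther in x, reaches 54 mm to -y and is 51 mm high.
- back_stop (a point): centre of the back stop's face at half height (15 mm over the bench): steel block on the beam, 48 mm wide along y, 24 mm high, facing -x of the caliper, 50 mm from the caliper's origin. Axes as the caliper's.
- bush: bystander: turned steel bush standing upright, 62 mm across, 42 mm high, with a 34 mm bore. Origin: centre of underside. It and the flange swap places from start to start.
- pink_tin: bystander: short pink tin, 66 mm across, 64 mm high; origin: centre of underside
- screw_jar: bystander: clear jar of screws with a white cap, 58 mm across, 68 mm high; origin: centre of underside
- spool: bystander: black spool of copper wire, 68 mm across, 50 mm high; origin: underside
- tape_measure: bystander: yellow tape measure, 40x76x64 mm; origin: underside
- box_seal: bystander: small carton, 62x95x50 mm, lower of two; origin: underside
- box_relay: bystander: smaller carton, 58x75x38 mm, lying on the other; origin: underside
- marker: bystander: dark marker pen, 132 mm long, 18 mm thick, lying on the bench; origin near its middle

How it is judged:
By the outcome, as a careful person would: the job done as asked, in the order asked, and still so for the second after the job is handed in, with the robot touching nothing.
It also fails if it takes over 72 s, if anything falls off the work surface, if the arm or the gripper's body presses on something with over 40 N, if the wrist force passes 120 N, or if a joint passes its speed limit or range.

### The arm

A 7-joint arm with a two-finger parallel gripper is mounted at the origin on a cart in front of the work surface, level with it; the furniture and walls round the work are solid. World frame = base frame: x ahead of the robot, y to its left, z up, the work surface at z = 0. Lengths are in m, angles in rad, forces in N, time in s.
With the tool pointing down it reaches from about 0.4 to 0.85 m from the base axis. Payload 4.5 kg.
Tool frame: the origin (TCP) lies between the finger pads, 19 mm behind the fingertips; this is the grasp point; z points along the fingers, y is the line along which they close (so a half turn about z gives the same grasp; the last joint's range is limited). The gripper opens to 88 mm and grips with 3 to 60 N. Pads are 18 mm wide; open, the fingers measure 123 mm over their backs; the gripper's body (75 mm by 187 mm) begins 45 mm behind the grasp point.
Start: joints at [-1.146, 0.689, -0.195, 1.565, 0.157, 0.902, -0.215], TCP at [0.238, 0.578, 0.257] pointing down, gripper open.
Joint ranges: [-3.01, 3.01], [-0.46, 2.08], [-1.47, 1.51], [0.13, 2.56], [-1, 4.14], [0.04, 2.09], [-2.66, 2.66]. Speed limits (rad/s): [2.57, 2.57, 3.14, 3.14, 3.14, 3.14, 3.14].

### API

Orientations are given as a unit quaternion [x, y, z, w].
In Python, from plant import r, camrig, get_state gives the robot as it stands (r), with the cameras (camrig) and the readings as plain functions.
- The arm moves only by the shell command python3 steer.py [FORCE], which reads ROWS from standard input. ROWS is a JSON list of rows, 1 to 10 of them, each written [opening, [dx, dy, dz], [rx, ry, rz]]: the opening from 0.0 (shut) to 1.0 (fully open), then dx, dy, dz in m, then a rotation vector rx, ry, rz in rad; each row is the pose to reach, as a shift and turn from the pose commanded when the command began, along the tool's axes at that moment; what a row does not reach only later rows make up. A row lasts 1/10 s, in which the tool goes at most 0.05 m and 0.15 rad, less where a joint would pass 70% of its speed; a pose out of reach is approached as far as the arm can. The fingers move at their own pace and stop on an object; FORCE is the grip in N (left out, the last holds). Time passes only in rows, so rows that do not move let the fingers close. It prints the time, the measured TCP pose, the force, the opening and the grip force at its end. Input that does not fit is refused with a message, and nothing moves.
- get_state(): the state, without advancing time (a new reading comes with each control period).
- camrig.snapshot(name): name is "scene" or "side" or "wrist"; returns the picture (480x640x3 uint8, red, green, blue); there is no depth.
- camrig.camera_params(name): a dict with "fx", "fy", "cx", "cy" (pixels), "rvec" (rotation vector, rad) and "tvec" (3), from world to camera coordinates, as OpenCV has them. Camera axes: x right, y down, z forward; pixel columns grow to the right and rows downward; lengths in m; the calibration is good to about 2 mm. The wrist camera is an equidistant fisheye: a pixel r from the principal point sees the ray r / f radians off the axis. A picture is of the moment at which its call begins: read the wrist's pose just before it. camera_params takes no time and is no camera call; for the wrist camera it gives the pose at the moment of the call.
- r.finish_job(): hands the job in; it is judged then, once.
The state is a dict: "clock": time; "q": joint angles; "qd": joint speeds; "joint_torque": joint torques, N m; "tool_pos": TCP position; "eef_rot": TCP orientation; "contact_force": force on the tool from outside, world axes, zero at the start; "moment": the same for the moment, N m; "opening": opening from 0.0 (shut) to 1.0 (fully open); "finger_force": force on a finger pad.
Only numpy, scipy, OpenCV 4.12 (cv2) and the standard library are available. Lean on these libraries where they do the work, as an engineer would, in place of code of your own. Each camera call takes 0.05 s, during which the arm holds its last target. There are 200 camera calls.

## Working session

There is one attempt and no reset: what is moved stays moved. The work goes in short steps, Python scripts to look and compute and a shell command to move; the robot and the scene stay as the last step left them, time stands still between calls to the robot, and variables do not carry over. Pictures are saved under pics/ and viewed, at most 10 in all, crops included, and the job is handed in when it is done.

```bash
ls; mkdir -p pics
python3 - <<'E'
from plant import r, camrig, get_state
import cv2,json
for n in ("scene","side"):
    im=camrig.snapshot(n); cv2.imwrite(f"pics/{n}0.png",im[:,:,::-1]); print(n,camrig.camera_params(n))
s=get_state(); print(s["tool_pos"],s["eef_rot"],s["contact_force"],s["opening"],s["clock"])
E
```

```text
pics
plant.py
steer.py
scene {'fx': 599.8568439410843, 'fy': 599.8568439410843, 'cx': 316.84541328442015, 'cy': 243.41122179093438, 'rvec': array([ 1.9628888 , -1.65330728,  0.56517725]), 'tvec': array([-0.1052645 ,  0.44967575,  1.14576714])}
side {'fx': 442.716645186468, 'fy': 442.716645186468, 'cx': 310.3179228132391, 'cy': 239.93729980489854, 'rvec': array([ 1.77294066,  2.11340318, -0.57896161]), 'tvec': array([ 0.13271058, -0.42370915,  1.49974043])}
[0.2379082  0.57738399 0.25671492] [ 1.94138836e-01  9.80973735e-01 -7.95027838e-04 -1.11146764e-04] [ 0.26226222  0.10313771 -0.12709309] 1.0031282819591325 0.1
```

View pics/scene0.png

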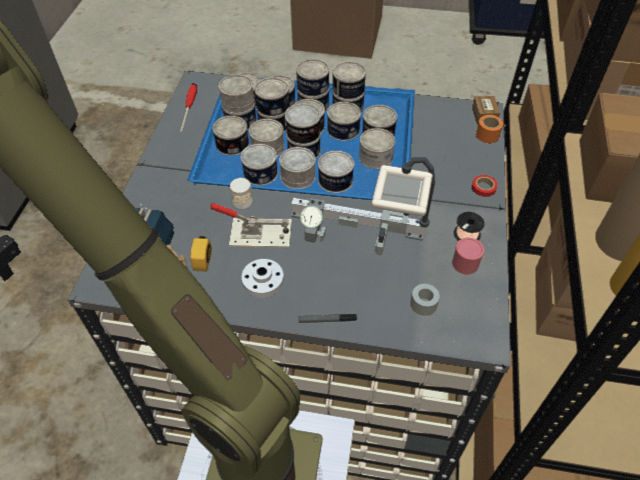

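View pics/side0.png

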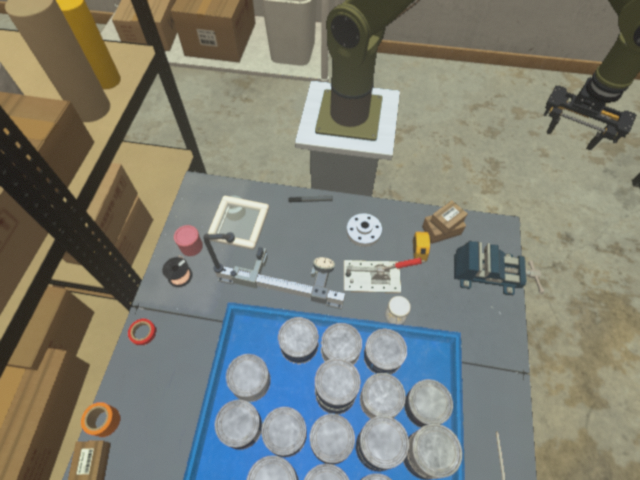

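The scene view shows the flange at (262,276), the bush at (425,298), the dial at (311,216), the moving jaw at (381,236) and the lamp at (403,188). In the side view the flange is at (365,228) and the lamp at (238,220). I'll crop in closer.

```bash
cat > h.py <<'E'
import cv2,numpy as np
from plant import r, camrig, get_state
from scipy.spatial.transform import Rotation as R
def ray(cam,uv,P=None):
    P=P or camrig.camera_params(cam); M=cv2.Rodrigues(np.array(P["rvec"]))[0]
    x=(uv[0]-P["cx"])/P["fx"]; y=(uv[1]-P["cy"])/P["fy"]
    if cam=="wrist":
        t=np.hypot(x,y); s=np.sin(t)/max(t,1e-9); d=np.array([x*s,y*s,np.cos(t)])
    else: d=np.array([x,y,1.])
    return -M.T@P["tvec"], M.T@d
def onz(cam,uv,z,P=None):
    o,d=ray(cam,uv,P); return o+d*(z-o[2])/d[2]
def proj(cam,X,P=None):
    P=P or camrig.camera_params(cam); M=cv2.Rodrigues(np.array(P["rvec"]))[0]
    c=M@np.asarray(X)+P["tvec"]
    if cam=="wrist":
        n=np.hypot(c[0],c[1]); t=np.arctan2(n,c[2]); return np.array([P["cx"]+P["fx"]*t*c[0]/n,P["cy"]+P["fy"]*t*c[1]/n])
    return np.array([P["cx"]+P["fx"]*c[0]/c[2],P["cy"]+P["fy"]*c[1]/c[2]])
E
python3 - <<'E'
from h import *
a=cv2.imread("pics/scene0.png")[155:315,220:450]; b=cv2.imread("pics/side0.png")[185:315,180:440]
a=cv2.resize(a,None,fx=3.4,fy=3.4,interpolation=2); b=cv2.resize(b,None,fx=3,fy=3,interpolation=2)
cv2.imwrite("pics/sc1.png",a); cv2.imwrite("pics/si1.png",b)
for n in("scene","side"):
    im=cv2.imread(f"pics/{n}0.png"); h=cv2.cvtColor(im,cv2.COLOR_BGR2HSV)
    m=((h[:,:,1]<40)&(h[:,:,2]>150)).astype(np.uint8)
    c=(262,276) if n=="scene" else (365,228)
    nl,l,st,ce=cv2.connectedComponentsWithStats(m)
    for i in range(1,nl):
        if st[i,4]>150 and np.hypot(*(ce[i]-c))<12:
            cs,_=cv2.findContours((l==i).astype(np.uint8),0,1); e=cv2.fitEllipse(cv2.convexHull(cs[0])); print(n,st[i],e,onz(n,e[0],.022))
E
```

```text
scene [241 259  43  34 924] ((261.9477844238281, 275.2964172363281), (33.94840621948242, 42.0534553527832), 82.04512786865234) [0.44912785 0.10318138 0.022     ]
side [346 213  37  31 804] ((363.9808044433594, 227.76577758789062), (30.705429077148438, 36.122894287109375), 99.1518325805664) [0.45162129 0.10080957 0.022     ]
```

View pics/sc1.png

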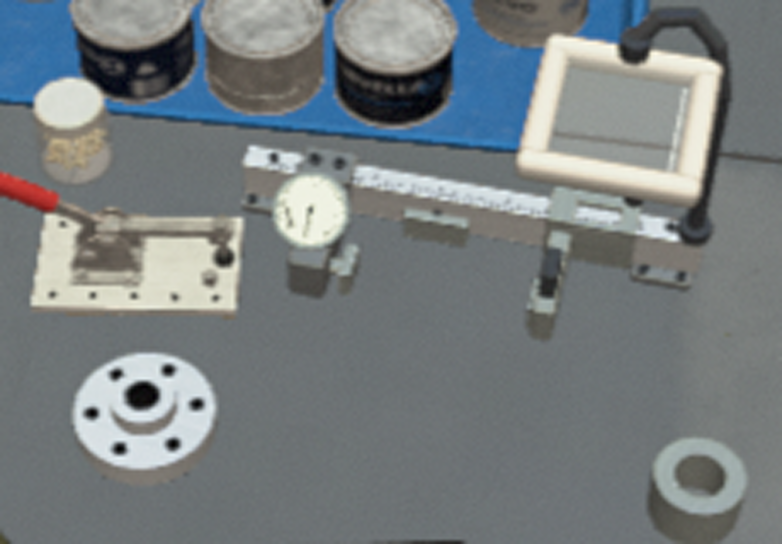

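View pics/si1.png

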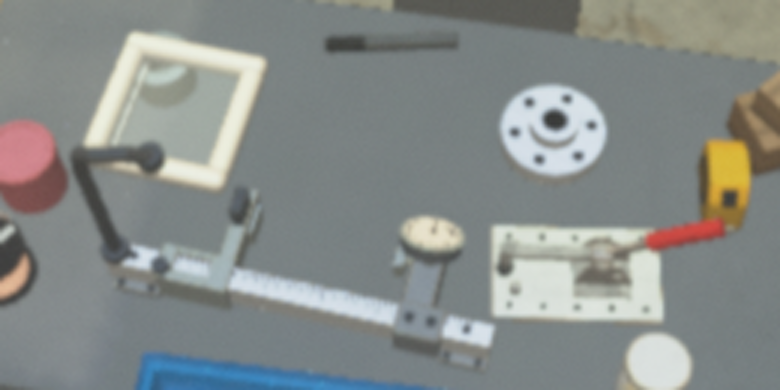

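Run:
```python
from h import *
from scipy.optimize import least_squares
# (cam, crop px, x,y,z, rel-to-jaw)
o=[("scene",(243,165),58,150,44,0),("scene",(247,147),78,150,44,0),("scene",(695,230),68,-187,44,0),
("scene",(290,288),-24,95,3,0),("scene",(324,294),-24,67,3,0),("scene",(405,226),50,24,3,0),("scene",(467,240),50,-24,3,0),
("scene",(528,333),-24,-4,3,1),("scene",(552,340),-24,-20,3,1),("scene",(549,270),0,0,50,1),
("side",(490,346),78,150,44,0),("side",(494,325),58,150,44,0),("side",(115,247),68,-187,44,0),("side",(241,204),0,0,50,1)]
P={c:camrig.camera_params(c) for c in("scene","side")}
def f(p):
    e=[]
    for c,u,x,y,z,j in o:
        u=np.array(u)/3.4+(220,155) if c=="scene" else np.array(u)/3+(180,185)
        if j: y=y+p[3]*1000
        if j and z==50: y-=12  # grip centre offset guess
        cs,s=np.cos(p[2]),np.sin(p[2])
        X=[p[0]+(cs*x-s*y)/1e3,p[1]+(s*x+cs*y)/1e3,z/1e3]
        e+=list(proj(c,X,P[c])-u)
    return np.array(e)
s=least_squares(f,[.6,0,0,-.08],loss="soft_l1"); print(s.x); print(f(s.x).reshape(-1,2).round(1))
# lamp corners and others
for c,u in(("scene",(549,270)),("side",(241,204))):
    u=np.array(u)/3.4+(220,155) if c=="scene" else np.array(u)/3+(180,185)
    print("grip",onz(c,u,.05))
for n,u,z in(("bush",(697,478),.042),("clamp near R",(237,310),0.003),("clamp near L",(33,306),.003),("clamp far R",(242,218),.003)):
    print(n,onz("scene",np.array(u)/3.4+(220,155),z))
for u in((300,319),(356,317)): print("marker",onz("scene",u,.01))
for u in((465,245),): print("tin",onz("scene",u,.064))
```

```text
[ 0.60143916 -0.07040537 -0.06289666 -0.07995828]
[[ 0.  -1.3]
 [ 0.9 -1.6]
 [-0.2 -0.3]
 [-0.4  1. ]
 [ 0.5  1.2]
 [-0.2  2.1]
 [-0.   1.3]
 [ 0.1  0.7]
 [-0.5 -0.2]
 [ 0.3  0.3]
 [-0.1  0.3]
 [ 0.2  0.2]
 [ 0.2  1.9]
 [ 0.   0.4]]
grip [ 0.59660769 -0.16139196  0.05      ]
grip [ 0.59443155 -0.16252889  0.05      ]
bush [ 0.44240892 -0.27689957  0.042     ]
clamp near R [0.55993766 0.0599235  0.003     ]
clamp near L [0.53870198 0.20826536 0.003     ]
clamp far R [0.64743524 0.0739596  0.003     ]
marker [ 0.3539529  -0.00624479  0.01      ]
marker [ 0.38032885 -0.12999479  0.01      ]
tin [ 0.58563812 -0.35865405  0.064     ]
```

```bash
cat >> h.py <<'E'
G=np.array([0.6014,-0.0704]); YAW=-0.0629
def g2w(x,y,z,G=G,yaw=YAW):
    c,s=np.cos(yaw),np.sin(yaw); return np.array([G[0]+c*x-s*y,G[1]+s*x+c*y,z])
def w2g(X):
    c,s=np.cos(YAW),np.sin(YAW); d=np.array(X[:2])-G; return np.array([c*d[0]+s*d[1],-s*d[0]+c*d[1],X[2]])
def ax(yaxis,z): # rotation with tool z, y (orthonormalised)
    z=np.array(z,float)/np.linalg.norm(z); y=np.array(yaxis,float); y-=z*(y@z); y/=np.linalg.norm(y)
    return R.from_matrix(np.c_[np.cross(y,z),y,z])
def delta(pos,rot=None):
    s=get_state(); T=R.from_quat(s["eef_rot"])
    print("shift",T.inv().apply(np.array(pos)-s["tool_pos"]).round(4),"rot",(T.inv()*rot).as_rotvec().round(4) if rot else "", "F",s["contact_force"].round(2),"clk",round(s["clock"],2))
c,s_=np.cos(YAW),np.sin(YAW)
DOWN=ax([c,s_,0],[0,0,-1])
def lean(deg):
    a=np.radians(deg); return ax([-s_,c,0],[c*np.sin(a),s_*np.sin(a),-np.cos(a)])
E
python3 -c "
from h import *
delta([.45,.102,.2],DOWN)"
```

```text
shift [-0.3772 -0.3587  0.0573] rot [-1.3000e-03  1.1000e-03  1.2429e+00] F [ 0.26  0.1  -0.13] clk 0.1
```

```bash
echo '[[1, [-0.12, -0.12, 0.02], [0, 0, 0.4]], [1, [-0.377, -0.359, 0.057], [0, 0, 1.243]], [1, [-0.377, -0.359, 0.057], [0, 0, 1.243]], [1, [-0.377, -0.359, 0.057], [0, 0, 1.243]], [1, [-0.377, -0.359, 0.057], [0, 0, 1.243]], [1, [-0.377, -0.359, 0.057], [0, 0, 1.243]], [1, [-0.377, -0.359, 0.057], [0, 0, 1.243]], [1, [-0.377, -0.359, 0.057], [0, 0, 1.243]], [1, [-0.377, -0.359, 0.057], [0, 0, 1.243]], [1, [-0.377, -0.359, 0.057], [0, 0, 1.243]]]' | python3 steer.py && echo '[[1, [0, 0, 0], [0, 0, 0]]]' | python3 steer.py; python3 -c "
from h import *
P=camrig.camera_params('wrist');im=camrig.snapshot('wrist');cv2.imwrite('pics/w1.png',im[:,:,::-1])
print(P); print(proj('wrist',[.45,.102,.022],P),proj('wrist',[*g2w(0.05,0,0)[:2],.027],P))
delta([.45,.102,.2],DOWN)"
```

```text
clock: 1.1
tool_pos: [0.4407, 0.1222, 0.2026]
eef_rot: [0.729, 0.684, -0.0, 0.0]
contact_force: [0.2, 0.9, 1.4]
opening: 0.999
finger_force: 0.0
clock: 1.2
tool_pos: [0.4425, 0.1155, 0.2025]
eef_rot: [0.734, 0.679, -0.001, 0.002]
contact_force: [-0.2, 0.9, -0.1]
opening: 1.003
finger_force: 0.0
{'fx': 371.64829954431775, 'fy': 371.64829954431775, 'cx': 316.6944032159798, 'cy': 244.29160124531194, 'rvec': array([-2.8241954 ,  0.1099924 ,  0.01545061]), 'tvec': array([-0.43284495,  0.1144125 ,  0.38339053])}
[325.86868939 234.0874367 ] [512.16079555 371.1118336 ]
shift [-0.0169  0.01    0.0026] rot [-0.0002  0.0019 -0.009 ] F [-0.32  0.42  1.03] clk 1.25
```

View pics/w1.png

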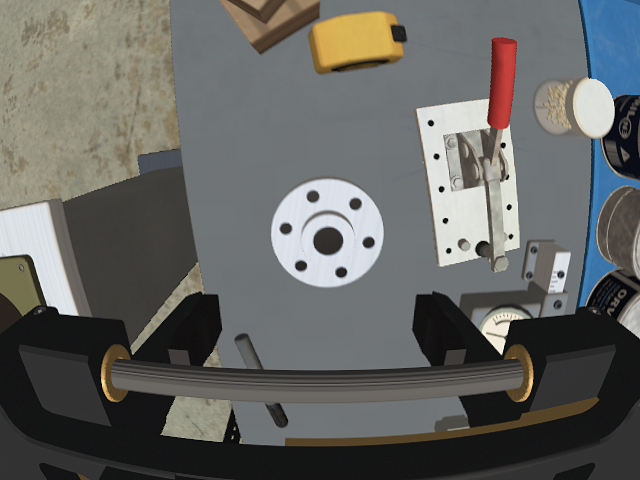

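The wrist view shows the flange disc centred at (327.5,232.5), 1–2 mm from the prediction. The clamp, dial and marker are clear of it. Next I'll descend onto the hub.

```bash
echo '[[1, [-0.017, 0.01, 0.003], [0, 0, 0]], [1, [-0.017, 0.01, 0.003], [0, 0, 0]], [1, [-0.017, 0.01, 0.003], [0, 0, 0]]]' | python3 steer.py; python3 -c "
from h import *
P=camrig.camera_params('wrist');im=camrig.snapshot('wrist')
h=cv2.cvtColor(im,cv2.COLOR_RGB2HSV);m=((h[:,:,1]<45)&(h[:,:,2]>165)).astype(np.uint8)
n,l,st,ce=cv2.connectedComponentsWithStats(m)
for i in range(1,n):
    if st[i,4]>3000 and abs(ce[i][0]-325)<60:
        cs,_=cv2.findContours((l==i).astype(np.uint8),0,1);e=cv2.fitEllipse(cv2.convexHull(cs[0]));print(e,onz('wrist',e[0],.022,P))
        f=onz('wrist',e[0],.022,P); delta([f[0],f[1],.045],DOWN)
print(get_state()['tool_pos'])"
```

```text
clock: 1.55
tool_pos: [0.4486, 0.1077, 0.1999]
eef_rot: [0.729, 0.685, 0.0, -0.0]
contact_force: [-0.3, -0.1, 0.3]
opening: 0.999
finger_force: 0.0
((320.0391845703125, 227.4423370361328), (109.72266387939453, 113.82413482666016), 88.52310180664062) [0.45138881 0.10218814 0.022     ]
shift [-0.0057  0.0033  0.155 ] rot [-0.0006 -0.0008  0.0023] F [-0.79 -1.07 -0.34] clk 1.6
[0.44849736 0.1079631  0.19997432]
```

```bash
echo '[[1, [-0.006, 0.003, 0.05], [0, 0, 0]], [1, [-0.006, 0.003, 0.1], [0, 0, 0]], [1, [-0.006, 0.003, 0.135], [0, 0, 0]], [1, [-0.006, 0.003, 0.15], [0, 0, 0]], [1, [-0.006, 0.003, 0.155], [0, 0, 0]], [1, [-0.006, 0.003, 0.155], [0, 0, 0]], [1, [-0.006, 0.003, 0.155], [0, 0, 0]]]' | python3 steer.py; echo '[[1, [0, 0, 0], [0, 0, 0]]]' | python3 steer.py
```

```text
clock: 2.3
tool_pos: [0.4521, 0.1009, 0.0459]
eef_rot: [0.729, 0.685, 0.001, 0.0]
contact_force: [0.4, -0.9, 0.1]
opening: 0.995
finger_force: 0.0
clock: 2.4
tool_pos: [0.4524, 0.1006, 0.0461]
eef_rot: [0.729, 0.685, 0.001, 0.0]
contact_force: [-0.8, 0.3, 0.5]
opening: 1.001
finger_force: 0.0
```

```bash
echo '[[0.4, [0, 0, 0.001], [0, 0, 0]], [0.4, [0, 0, 0.001], [0, 0, 0]], [0.4, [0, 0, 0.001], [0, 0, 0]], [0.4, [0, 0, 0.001], [0, 0, 0]], [0.4, [0, 0, 0.001], [0, 0, 0]], [0.4, [0, 0, 0.001], [0, 0, 0]]]' | python3 steer.py 20; python3 -c "
from h import *
delta([*g2w(-.095,-.012,0)[:2],.045],DOWN); delta([*g2w(-.004,-.012,0)[:2],.045],DOWN);print(w2g(get_state()['tool_pos']))"
```

```text
clock: 3.0
tool_pos: [0.4514, 0.1001, 0.044]
eef_rot: [0.729, 0.685, -0.0, -0.0]
contact_force: [-1.0, 0.7, 1.2]
opening: 0.503
finger_force: 20.0
shift [-0.1727  0.0654 -0.0011] rot [-0.0008  0.0001 -0.    ] F [-1.05  0.67  1.18] clk 3.0
shift [-0.1727  0.1564 -0.0011] rot [-0.0008  0.0001 -0.    ] F [-1.05  0.67  1.18] clk 3.0
[-0.16040417  0.16072736  0.04396121]
```

```bash
echo '[[0.4, [-0.01, 0.01, 0], [0, 0, 0]], [0.4, [-0.035, 0.025, 0], [0, 0, 0]], [0.4, [-0.06, 0.04, 0], [0, 0, 0]], [0.4, [-0.085, 0.055, 0], [0, 0, 0]], [0.4, [-0.11, 0.065, 0], [0, 0, 0]], [0.4, [-0.135, 0.065, 0], [0, 0, 0]], [0.4, [-0.155, 0.065, 0], [0, 0, 0]], [0.4, [-0.17, 0.065, 0], [0, 0, 0]], [0.4, [-0.173, 0.065, 0], [0, 0, 0]], [0.4, [-0.173, 0.065, 0], [0, 0, 0]]]' | python3 steer.py; echo '[[0.4, [0, 0, 0], [0, 0, 0]], [0.4, [0, 0, 0], [0, 0, 0]]]' | python3 steer.py; python3 -c "
from h import *
P=camrig.camera_params('wrist');im=camrig.snapshot('wrist');cv2.imwrite('pics/w2.png',im[:,:,::-1]); print(P)
delta([*g2w(-.004,-.012,0)[:2],.045],DOWN);print(w2g(get_state()['tool_pos']))
for n,p in dict(anvA=(-.015,.05,.027),anvB=(.015,.05,.027),stopL=(.05,.024,.027),stopR=(.05,-.024,.027),beam=(.058,.15,.044),fj=(-.024,.067,.042),fj2=(-.024,.095,.042)).items(): print(n,proj('wrist',g2w(*p),P).round(1))"
```

```text
clock: 4.0
tool_pos: [0.5056, -0.0778, 0.044]
eef_rot: [0.73, 0.684, -0.0, 0.0]
contact_force: [-0.3, -2.9, 0.8]
opening: 0.505
finger_force: 20.0
clock: 4.2
tool_pos: [0.5057, -0.0771, 0.044]
eef_rot: [0.729, 0.685, -0.001, 0.0]
contact_force: [-0.3, -5.0, -0.0]
opening: 0.507
finger_force: 20.0
{'fx': 371.64829954431775, 'fy': 371.64829954431775, 'cx': 316.6944032159798, 'cy': 244.29160124531194, 'rvec': array([-2.82813819,  0.08931512,  0.01371673]), 'tvec': array([-0.50982815, -0.02137563,  0.17297315])}
shift [ 0.0005  0.0911 -0.0011] rot [-0.0002  0.001   0.0001] F [ 0.72 -4.12 -0.01] clk 4.25
[-0.09510497 -0.01254926  0.04395575]
anvA [504.8 173.7]
anvB [559.  178.2]
stopL [602. 234.]
stopR [581.5 318.3]
beam [642.8 -11.6]
fj [506.  133.3]
fj2 [507.3  60.8]
```

View pics/w2.png

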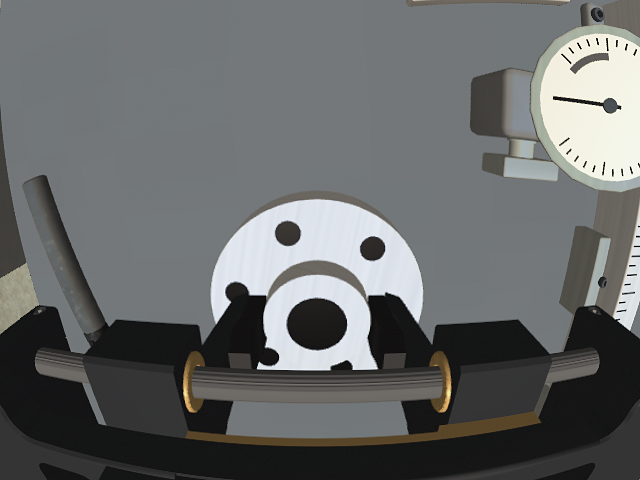

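The view shows the flange gripped at the hub. The anvil pad's face edge is near (505..557,173..180) and the stop at about (585..605,232..318), both within about 1 mm of prediction. The dial pointer is at zero, pointing left. I'll slide the flange in.

```bash
echo '[[0.4, [0.003, 0.015, 0], [0, 0, 0]], [0.4, [0.006, 0.03, 0], [0, 0, 0]], [0.4, [0.008, 0.045, 0], [0, 0, 0]], [0.4, [0.008, 0.06, 0], [0, 0, 0]], [0.4, [0.008, 0.072, 0], [0, 0, 0]], [0.4, [0.008, 0.08, 0], [0, 0, 0]], [0.4, [0.008, 0.086, 0], [0, 0, 0]], [0.4, [0.008, 0.089, 0], [0, 0, 0]], [0.4, [0.008, 0.089, 0], [0, 0, 0]]]' | python3 steer.py; echo '[[0.4, [0, 0.001, 0], [0, 0, 0]], [0.4, [0, 0.001, 0], [0, 0, 0]]]' | python3 steer.py; python3 -c "
from h import *
print(w2g(get_state()['tool_pos']))";echo '[[0.4, [0, 0.0015, 0], [0, 0, 0]], [0.4, [0, 0.0015, 0], [0, 0, 0]]]' | python3 steer.py;  python3 -c "
from h import *
print(w2g(get_state()['tool_pos']))"
```

```text
clock: 5.15
tool_pos: [0.5904, -0.0724, 0.0437]
eef_rot: [0.728, 0.685, -0.003, -0.004]
contact_force: [-8.4, 0.7, 10.1]
opening: 0.505
finger_force: 20.0
clock: 5.35
tool_pos: [0.5904, -0.0724, 0.0437]
eef_rot: [0.728, 0.685, -0.004, -0.005]
contact_force: [-9.8, 0.1, 10.9]
opening: 0.499
finger_force: 20.0
[-0.01083536 -0.0026524   0.04372385]
clock: 5.55
tool_pos: [0.5921, -0.0725, 0.0437]
eef_rot: [0.728, 0.685, -0.004, -0.005]
contact_force: [-9.5, 0.7, 10.9]
opening: 0.496
finger_force: 20.0
[-0.00913686 -0.00263257  0.04371303]
```

```bash
python3 -c "
from h import *
a=camrig.snapshot('wrist');b=camrig.snapshot('scene');d=camrig.snapshot('side')
b=cv2.resize(b[170:270,280:440],(480,300),interpolation=2); d=cv2.resize(d[215:315,200:360],(320,200),interpolation=2)
o=np.zeros((600,800,3),np.uint8); o[:300,:400]=cv2.resize(a,(400,300),interpolation=3);o[:200,400:720]=d;o[300:,:480]=b
cv2.imwrite('pics/c1.png',o[:,:,::-1])
s=get_state();print(s['contact_force'],s['moment'],s['q'])"
```

```text
[-9.47872436  0.03496945  9.46287377] [ 1.07928839e-01  2.02390925e+00 -2.30107968e-04] [ 0.0681501   0.96324752 -0.04082363  1.77247367  0.0797482   0.41901131
 -0.08960436]
```

View pics/c1.png

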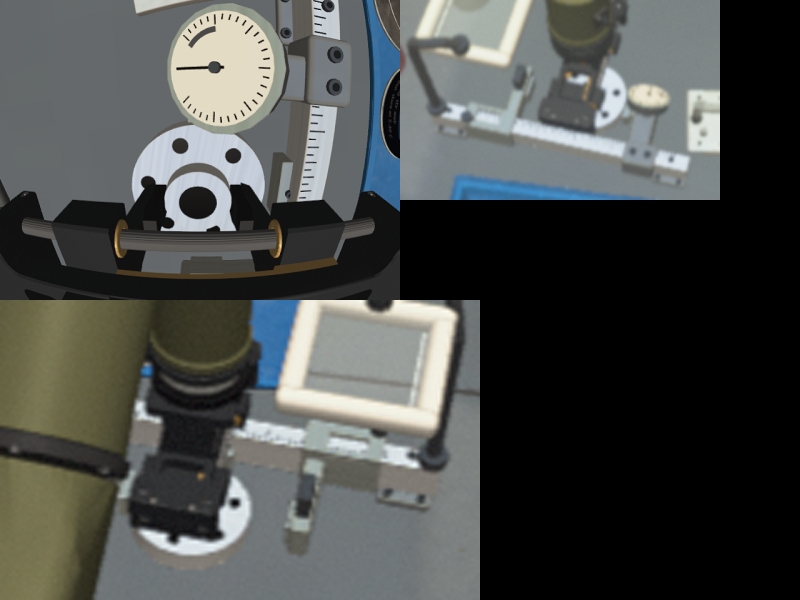

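The flange edge at about (265,180) is still a few mm short of the stop at (272,150..205). The force is only bench friction from pressing down about 10 N, so I'll ease up and straighten.

```bash
python3 -c "
from h import *
delta([*g2w(-.002,-.004,0)[:2],.044],DOWN)"; echo '[[0.4, [0, 0, -0.001], [0, 0, 0]], [0.4, [0, 0, -0.001], [0, 0, 0]]]' | python3 steer.py; python3 -c "
from h import *
delta([*g2w(-.002,-.004,0)[:2],.044],DOWN)"
```

```text
shift [-0.0014  0.0071 -0.0004] rot [-0.0116 -0.0009  0.0017] F [-9.48  0.03  9.46] clk 5.7
clock: 5.9
tool_pos: [0.5972, -0.0727, 0.0443]
eef_rot: [0.728, 0.685, 0.0, -0.001]
contact_force: [0.8, -0.5, -6.6]
opening: 0.505
finger_force: 20.0
shift [-0.0014  0.002   0.0003] rot [-0.0009 -0.0015  0.0017] F [ 0.8  -0.5  -6.61] clk 5.9
```

```bash
for i in 1; do echo '[[0.4, [0, 0, 0.0003], [0, 0, 0]], [0.4, [0, 0.001, 0.0003], [0, 0, 0]], [0.4, [0, 0.002, 0.0003], [0, 0, 0]]]' | python3 steer.py; python3 -c "
from h import *
print(w2g(get_state()['tool_pos']))"; echo '[[0.4, [0, 0.001, 0], [0, 0, 0]], [0.4, [0, 0.001, 0], [0, 0, 0]]]' | python3 steer.py; python3 -c "
from h import *
print(w2g(get_state()['tool_pos']))"; done
```

```text
clock: 6.2
tool_pos: [0.5996, -0.0743, 0.0443]
eef_rot: [0.729, 0.685, -0.0, -0.0]
contact_force: [-0.1, -0.5, -5.9]
opening: 0.507
finger_force: 20.0
[-0.0015684  -0.00395885  0.04431191]
clock: 6.4
tool_pos: [0.6006, -0.0747, 0.0444]
eef_rot: [0.729, 0.684, -0.0, -0.0]
contact_force: [0.4, 0.3, -6.0]
opening: 0.504
finger_force: 20.0
[-0.00055192 -0.00438808  0.04442314]
```

```bash
echo '[[0.4, [0, 0.0005, 0.0004], [0, 0, 0]], [0.4, [0, 0.001, 0.0004], [0, 0, 0]], [0.4, [0, 0.001, 0.0004], [0, 0, 0]]]' | python3 steer.py;echo '[[0.4, [0, 0.001, 0], [0, 0, 0]], [0.4, [0, 0.001, 0], [0, 0, 0]]]' | python3 steer.py; python3 -c "
from h import *
print(w2g(get_state()['tool_pos']))"
```

```text
clock: 6.7
tool_pos: [0.6008, -0.0747, 0.0442]
eef_rot: [0.729, 0.684, -0.001, -0.001]
contact_force: [-2.5, 0.4, -3.6]
opening: 0.502
finger_force: 20.0
clock: 6.9
tool_pos: [0.6009, -0.0748, 0.0441]
eef_rot: [0.729, 0.684, -0.001, -0.001]
contact_force: [-5.4, 0.2, -2.2]
opening: 0.502
finger_force: 20.0
[-0.00025139 -0.00437466  0.04410183]
```

```bash
echo '[[0.4, [0, 0.001, 0], [0, 0, 0]], [0.4, [0, 0.001, 0], [0, 0, 0]]]' | python3 steer.py; python3 -c "
from h import *
print(w2g(get_state()['tool_pos']))";echo '[[0.4, [0, 0.001, 0], [0, 0, 0]], [0.4, [0, 0.001, 0], [0, 0, 0]]]' | python3 steer.py; python3 -c "
from h import *
print(w2g(get_state()['tool_pos']))"
```

```text
clock: 7.1
tool_pos: [0.6009, -0.0748, 0.044]
eef_rot: [0.729, 0.684, -0.002, -0.002]
contact_force: [-6.8, -0.1, -1.2]
opening: 0.501
finger_force: 20.0
[-0.00018476 -0.0044033   0.04400563]
clock: 7.3
tool_pos: [0.601, -0.0748, 0.0439]
eef_rot: [0.729, 0.684, -0.003, -0.003]
contact_force: [-7.9, 0.3, 0.6]
opening: 0.504
finger_force: 20.0
[-0.00013019 -0.00439242  0.04392448]
```

At 8 N with no motion, it is against the stop. I'll relax, release and back out.

```bash
echo '[[0.5, [0, -0.002, 0], [0, 0, 0]], [0.5, [0, -0.002, 0], [0, 0, 0]]]' | python3 steer.py; echo '[[0.62, [0, 0, 0], [0, 0, 0]], [0.62, [0, 0, 0], [0, 0, 0]], [0.62, [0, 0, 0], [0, 0, 0]], [0.62, [0, 0, -0.01], [0, 0, 0]], [0.62, [0, 0, -0.04], [0, 0, 0]], [0.62, [0, 0, -0.08], [0, 0, 0]], [0.62, [0, 0, -0.12], [0, 0, 0]], [0.62, [0, -0.05, -0.14], [0, 0, 0]], [0.62, [0, -0.08, -0.14], [0, 0, 0]]]' | python3 steer.py; echo '[[0.6, [0, 0, 0], [0, 0, 0]]]' | python3 steer.py; python3 -c "
from h import *
P=camrig.camera_params('wrist');im=camrig.snapshot('wrist');cv2.imwrite('pics/w3.png',im[:,:,::-1])
print(w2g(get_state()['tool_pos']))
for n,p in dict(anvA=(-.015,.05,.027),stopL=(.05,.024,.027),stopR=(.05,-.024,.027),fl=(0,-.004,.022)).items(): print(n,proj('wrist',g2w(*p),P).round(1))
h=cv2.cvtColor(im,cv2.COLOR_RGB2HSV);m=((h[:,:,1]<45)&(h[:,:,2]>165)).astype(np.uint8)
n,l,st,ce=cv2.connectedComponentsWithStats(m)
for i in range(1,n):
    if st[i,4]>2500: print(st[i],ce[i])
delta(g2w(-.11,-.092,.19),lean(42))"
```

```text
clock: 7.5
tool_pos: [0.6009, -0.0748, 0.044]
eef_rot: [0.729, 0.684, -0.001, -0.001]
contact_force: [-4.9, 0.3, -3.7]
opening: 0.504
finger_force: 20.0
clock: 8.4
tool_pos: [0.5237, -0.0699, 0.188]
eef_rot: [0.729, 0.684, 0.003, 0.003]
contact_force: [-0.5, -0.9, 0.1]
opening: 0.617
finger_force: 0.0
clock: 8.5
tool_pos: [0.5181, -0.0699, 0.1859]
eef_rot: [0.729, 0.684, -0.001, -0.001]
contact_force: [1.0, -1.2, 0.0]
opening: 0.606
finger_force: 0.0
[-0.07982296 -0.00445875  0.185749  ]
anvA [404.2 159.9]
stopL [477.3 194.9]
stopR [471.2 249.7]
fl [417.1 225.1]
[ 340    0  118   66 5368] [395.8064456   28.47280179]
[ 406   81   79   83 5112] [444.12421753 123.82355243]
[ 476  150   44  171 3276] [499.67368742 233.17063492]
[ 360  167  112  113 8245] [415.37671316 223.06379624]
shift [-0.0875 -0.0302 -0.0043] rot [-0.5731 -0.5727 -1.4939] F [0.93 0.18 0.43] clk 8.55
```

View pics/w3.png

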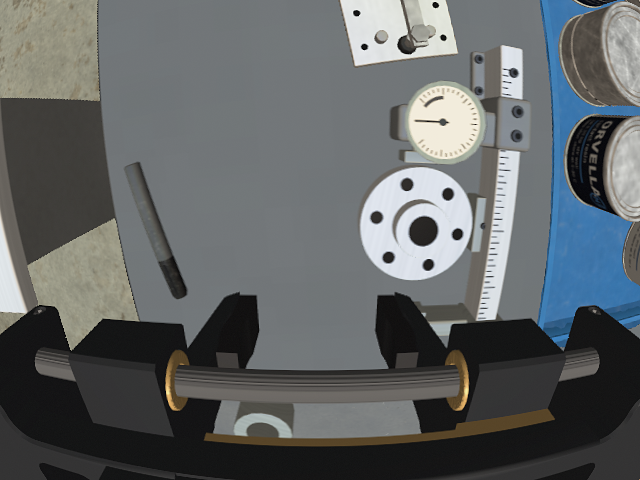

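The view shows the flange's right edge (473) touching the stop face (472), and the bystanders are undisturbed. Next I'll rise and turn to the leaning posture.

```bash
echo '[[0.6, [0, -0.02, -0.05], [0, 0, 0]], [0.6, [0, -0.04, -0.1], [0, 0, 0]], [0.6, [-0.02, -0.05, -0.15], [0, 0, 0]], [0.6, [-0.05, -0.05, -0.164], [-0.14, -0.14, -0.37]], [0.6, [-0.0875, -0.05, -0.164], [-0.28, -0.28, -0.74]], [0.6, [-0.0875, -0.05, -0.164], [-0.573, -0.573, -1.494]], [0.6, [-0.0875, -0.05, -0.164], [-0.573, -0.573, -1.494]], [0.6, [-0.0875, -0.05, -0.164], [-0.573, -0.573, -1.494]], [0.6, [-0.0875, -0.05, -0.164], [-0.573, -0.573, -1.494]], [0.6, [-0.0875, -0.05, -0.164], [-0.573, -0.573, -1.494]]]' | python3 steer.py 15; python3 -c "
from h import *
delta(g2w(-.13,-.092,.35),lean(42)); print(get_state()['q'].round(2))"
```

```text
clock: 9.55
tool_pos: [0.4692, -0.1536, 0.3496]
eef_rot: [0.326, 0.914, -0.007, 0.241]
contact_force: [0.2, -1.4, -0.7]
opening: 0.597
finger_force: 0.0
shift [ 0.0018 -0.0023 -0.0017] rot [-0.2153 -0.2151 -0.5651] F [ 0.22 -1.41 -0.7 ] clk 9.55
[ 0.22  0.24 -0.08  2.24  0.59  0.22  0.49]
```

```bash
echo '[[0.6, [0, 0, 0], [-0.215, -0.215, -0.565]], [0.6, [0, 0, 0], [-0.215, -0.215, -0.565]], [0.6, [0, 0, 0], [-0.215, -0.215, -0.565]], [0.6, [0, 0, 0], [-0.215, -0.215, -0.565]], [0.6, [0, 0, 0], [-0.215, -0.215, -0.565]], [0.6, [0, 0, 0], [-0.215, -0.215, -0.565]], [0.6, [0, 0, 0], [-0.215, -0.215, -0.565]]]' | python3 steer.py; python3 -c "
from h import *
delta(g2w(-.13,-.092,.35),lean(42)); delta(g2w(-.12,-.092,.175),lean(42));delta(g2w(-.008,-.092,.063),lean(42)); print(get_state()['q'].round(2))"
```

```text
clock: 10.25
tool_pos: [0.4664, -0.1572, 0.3451]
eef_rot: [0.12, 0.943, -0.02, 0.311]
contact_force: [0.7, 0.1, -0.9]
opening: 0.597
finger_force: 0.0
shift [-0.0018  0.0031 -0.0046] rot [-0.0841 -0.0971 -0.1619] F [ 0.74  0.07 -0.87] clk 10.25
shift [ 0.0936 -0.0016  0.1423] rot [-0.0841 -0.0971 -0.1619] F [ 0.74  0.07 -0.87] clk 10.25
shift [0.0713 0.0141 0.2984] rot [-0.0841 -0.0971 -0.1619] F [ 0.74  0.07 -0.87] clk 10.25
[ 0.75  0.29 -0.64  2.36  2.05  0.2  -0.5 ]
```

```bash
echo '[[0.6, [0, 0, 0], [-0.084, -0.097, -0.162]], [0.6, [0, 0, 0.03], [-0.084, -0.097, -0.162]], [0.6, [0.03, 0, 0.06], [-0.084, -0.097, -0.162]], [0.6, [0.06, 0, 0.09], [-0.084, -0.097, -0.162]], [0.6, [0.08, 0, 0.12], [-0.084, -0.097, -0.162]], [0.6, [0.0936, 0, 0.142], [-0.084, -0.097, -0.162]], [0.6, [0.0936, 0, 0.142], [-0.084, -0.097, -0.162]], [0.6, [0.0936, 0, 0.142], [-0.084, -0.097, -0.162]]]' | python3 steer.py; python3 -c "
from h import *
delta(g2w(-.12,-.092,.175),lean(42));delta(g2w(-.008,-.092,.063),lean(42)); print(get_state()['q'].round(2))
P=camrig.camera_params('wrist');im=camrig.snapshot('wrist');cv2.imwrite('pics/w4.png',im[:,:,::-1])
print(proj('wrist',g2w(0,-.092,.064),P),proj('wrist',g2w(-.024,-.1,.038),P))"
```

```text
clock: 11.05
tool_pos: [0.4855, -0.1594, 0.1727]
eef_rot: [0.033, 0.937, -0.006, 0.348]
contact_force: [-0.0, -0.1, 0.4]
opening: 0.601
finger_force: 0.0
shift [ 0.006   0.0041 -0.0082] rot [ 0.0059 -0.0212 -0.0106] F [-0.02 -0.08  0.41] clk 11.05
shift [-0.0056  0.0033  0.1497] rot [ 0.0059 -0.0212 -0.0106] F [-0.02 -0.08  0.41] clk 11.05
[ 1.03  1.2  -1.47  2.56  2.19  1.27 -0.23]
[322.9776218  245.38163438] [312.38783066 201.07488303]
```

View pics/w4.png

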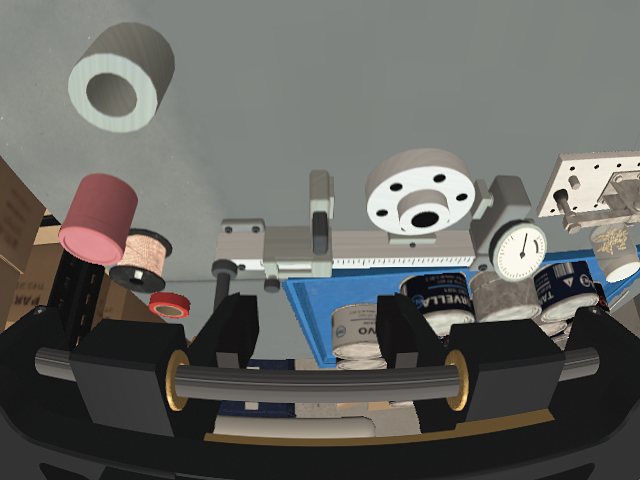

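The view shows the jaw grip at about (321,240) as predicted, the flange on its stop, and the lamp above and clear. I'll approach along the tool axis.

```bash
echo '[[0.6, [0, 0.003, 0.02], [0.006, -0.021, -0.011]], [0.6, [-0.003, 0.003, 0.045], [0.006, -0.021, -0.011]], [0.6, [-0.004, 0.003, 0.07], [0.006, -0.021, -0.011]], [0.6, [-0.004, 0.003, 0.09], [0.006, -0.021, -0.011]], [0.6, [-0.004, 0.003, 0.1], [0.006, -0.021, -0.011]], [0.6, [-0.004, 0.003, 0.1], [0.006, -0.021, -0.011]]]' | python3 steer.py; python3 -c "
from h import *
delta(g2w(-.008,-.092,.063),lean(42)); print(get_state()['q'].round(2))
P=camrig.camera_params('wrist');im=camrig.snapshot('wrist');h=cv2.cvtColor(im,cv2.COLOR_RGB2HSV)
p=proj('wrist',g2w(-.014,-.092,.064),P);print(p)
u,v=p.round().astype(int)
for w in (v-6,v,v+8): print(w,u-40,im[w,u-40:u+41:2].mean(1).astype(int))"
```

```text
clock: 11.7
tool_pos: [0.5556, -0.1612, 0.105]
eef_rot: [0.026, 0.932, -0.015, 0.362]
contact_force: [0.5, -0.4, 0.1]
opening: 0.6
finger_force: 0.0
shift [0.0048 0.0017 0.0526] rot [-0.0047  0.0077  0.0088] F [ 0.54 -0.4   0.07] clk 11.7
[ 0.97  1.37 -1.35  2.4   2.37  1.3  -0.13]
[323.24660478 271.01218946]
265 283 [105 105 106 106 106 106 106 106 106 106 106 106  49  49  52  54  51  51
  51  52  53  52  47  38  80  98 135 146 145 145 145 145 145 145 145 144
 145 146 146 146 146]
271 283 [110 109 109 109 109 110 109 108 109 109 109 110  53  75  80  83  83  84
  84  84  83  81  72  50  94 101 132 147 147 147 147 147 147 147 146 147
 147 146 147 148 147]
279 283 [109 109 109 109 109 110 109 109 109 109 109 110  60  74  80  84  83  82
  82  83  84  80  77  56 113 102 125 144 144 144 144 144 144 144 144 143
 143 144 143 143 142]
```

```bash
echo '[[0.5, [0.005, 0, 0.02], [-0.005, 0.008, 0.009]], [0.5, [0.005, 0, 0.04], [-0.005, 0.008, 0.009]], [0.5, [0.005, 0, 0.05], [-0.005, 0.008, 0.009]], [0.5, [0.005, 0, 0.0525], [-0.005, 0.008, 0.009]], [0.5, [0.005, 0, 0.0525], [-0.005, 0.008, 0.009]], [0.5, [0.005, 0, 0.0525], [-0.005, 0.008, 0.009]]]' | python3 steer.py; python3 -c "
from h import *
delta(g2w(-.008,-.094,.063),lean(42)); print(get_state()['q'].round(2),w2g(get_state()['tool_pos']))"
```

```text
clock: 12.35
tool_pos: [0.5856, -0.1622, 0.0625]
eef_rot: [0.029, 0.933, -0.01, 0.357]
contact_force: [-0.9, -0.1, -0.1]
opening: 0.499
finger_force: 0.0
shift [-0.0018 -0.0014  0.0009] rot [ 0.0035 -0.0016  0.0003] F [-0.91 -0.09 -0.14] clk 12.35
[ 0.95  1.46 -1.3   2.3   2.43  1.25 -0.07] [-0.00997382 -0.0926533   0.0624732 ]
```

Now I'll close gently on the grip.

```bash
echo '[[0.1, [0, -0.0015, -0.001], [0, 0, 0]], [0.05, [0, -0.0015, -0.001], [0, 0, 0]], [0.05, [0, -0.0015, -0.001], [0, 0, 0]], [0.05, [0, -0.0015, -0.001], [0, 0, 0]], [0.05, [0, -0.0015, -0.001], [0, 0, 0]], [0.05, [0, -0.0015, -0.001], [0, 0, 0]], [0.05, [0, -0.0015, -0.001], [0, 0, 0]], [0.05, [0, -0.0015, -0.001], [0, 0, 0]]]' | python3 steer.py 20; python3 -c "
from h import *
print(w2g(get_state()['tool_pos']))"
```

```text
clock: 13.15
tool_pos: [0.5851, -0.163, 0.0624]
eef_rot: [0.029, 0.934, -0.009, 0.357]
contact_force: [0.5, 3.8, 0.1]
opening: 0.129
finger_force: 20.0
[-0.01046589 -0.09346963  0.06236928]
```

```bash
cat > q.py <<'E'
from h import *
a=[]
for _ in range(1):
    s=get_state(); F=s["contact_force"]; print("g",(w2g(s["tool_pos"])*1e3).round(2),"Fy",round(F[1]*c-F[0]*s_,2),F.round(1))
E
echo '[[0.05, [0, 0.004, 0], [0, 0, 0]], [0.05, [0, 0.008, 0], [0, 0, 0]], [0.05, [0, 0.012, 0], [0, 0, 0]]]' | python3 steer.py; python3 q.py; echo '[[0.05, [0, 0.003, 0], [0, 0, 0]], [0.05, [0, 0.006, 0], [0, 0, 0]], [0.05, [0, 0.009, 0], [0, 0, 0]]]' | python3 steer.py; python3 q.py;  echo '[[0.05, [0, 0.001, 0], [0, 0, 0]], [0.05, [0, 0.002, 0], [0, 0, 0]]]' | python3 steer.py; python3 q.py
```

```text
clock: 13.45
tool_pos: [0.5856, -0.1554, 0.0623]
eef_rot: [0.031, 0.934, -0.014, 0.357]
contact_force: [-4.7, -6.3, 4.9]
opening: 0.135
finger_force: 20.0
g [-10.41 -85.86  62.34] Fy -6.61 [-4.7 -6.3  4.9]
clock: 13.75
tool_pos: [0.5862, -0.1465, 0.0623]
eef_rot: [0.031, 0.934, -0.014, 0.357]
contact_force: [-4.5, -5.3, 4.1]
opening: 0.132
finger_force: 20.0
g [-10.38 -76.92  62.35] Fy -5.61 [-4.5 -5.3  4.1]
clock: 13.95
tool_pos: [0.5863, -0.1444, 0.0624]
eef_rot: [0.031, 0.934, -0.014, 0.357]
contact_force: [-4.0, -5.9, 4.2]
opening: 0.131
finger_force: 20.0
g [-10.38 -74.81  62.36] Fy -6.14 [-4.  -5.9  4.2]
```

```bash
echo '[[0.05, [0, 0.002, 0], [0, 0, 0]], [0.05, [0, 0.004, 0], [0, 0, 0]], [0.05, [0, 0.005, 0], [0, 0, 0]]]' | python3 steer.py >/dev/null; python3 q.py; for i in 1 2 3 ; do echo '[[0.05, [0, 0.001, 0], [0, 0, 0]], [0.05, [0, 0.0015, 0], [0, 0, 0]]]' | python3 steer.py>/dev/null; python3 q.py; done
```

```text
g [-10.38 -69.78  62.33] Fy -6.46 [-4.5 -6.2  4.6]
g [-10.33 -68.31  62.36] Fy -6.11 [-3.  -5.9  4.7]
g [-10.34 -66.83  62.37] Fy -5.71 [-4.5 -5.4  3.8]
g [-10.36 -65.35  62.33] Fy -5.3 [-3.8 -5.1  3.9]
```

```bash
for i in 1 2 3 ; do echo '[[0.05, [0, 0.0005, 0], [0, 0, 0]], [0.05, [0, 0.001, 0], [0, 0, 0]]]' | python3 steer.py>/dev/null; python3 q.py; done
```

```text
g [-10.34 -64.42  62.37] Fy -6.52 [-4.5 -6.2  5.2]
g [-10.34 -63.46  62.34] Fy -7.39 [-4.5 -7.1  4.4]
g [-10.31 -63.41  62.33] Fy -8.01 [-6.5 -7.6  6.3]
```

```bash
for i in 1 2 3 ; do echo '[[0.05, [0, 0.0003, 0], [0, 0, 0]], [0.05, [0, 0.0006, 0], [0, 0, 0]]]' | python3 steer.py>/dev/null; python3 q.py; done
```

```text
g [-10.3  -63.39  62.32] Fy -9.48 [-5.2 -9.2  6.7]
g [-10.3  -63.34  62.32] Fy -11.63 [ -7.  -11.2   7.1]
g [-10.31 -63.29  62.3 ] Fy -11.8 [ -6.7 -11.4   8.3]
```

```bash
for i in 1 2  ; do echo '[[0.05, [0, 0.0003, 0], [0, 0, 0]], [0.05, [0, 0.0006, 0], [0, 0, 0]]]' | python3 steer.py>/dev/null; python3 q.py; done
python3 - <<'E'
from h import *
P=camrig.camera_params('wrist');im=camrig.snapshot('wrist');cv2.imwrite('pics/w5.png',im[:,:,::-1])
print(proj('wrist',g2w(0,.081,.09),P), proj('wrist',g2w(-.02,.05,.0),P),proj('wrist',g2w(0,0,.022),P))
old=cv2.imread('pics/w4.png')
o=np.zeros((480,800,3),np.uint8); o[:240,:320]=cv2.resize(im[:,:,::-1],(320,240),interpolation=3)
u,v=proj('wrist',g2w(0,.081,.09),P).round().astype(int)
v0,u0=max(0,min(v-70,340)),max(0,min(u-90,500))
o[:480,320:]=cv2.resize(im[v0:v0+140,u0:u0+140,::-1],(480,480),interpolation=2)
o[240:,:240]=cv2.resize(old[210:290,480:560],(240,240),interpolation=2); cv2.imwrite('pics/c2.png',o); print(u0,v0)
E
```

```text
g [-10.29 -62.08  62.33] Fy -9.99 [-5.7 -9.6  6.6]
g [-10.31 -61.4   62.3 ] Fy -10.24 [ -4.8 -10.    6.7]
[604.54619489 375.74032719] [537.26966316 201.10736174] [446.49209385 258.21819458]
500 306
```

View pics/c2.png

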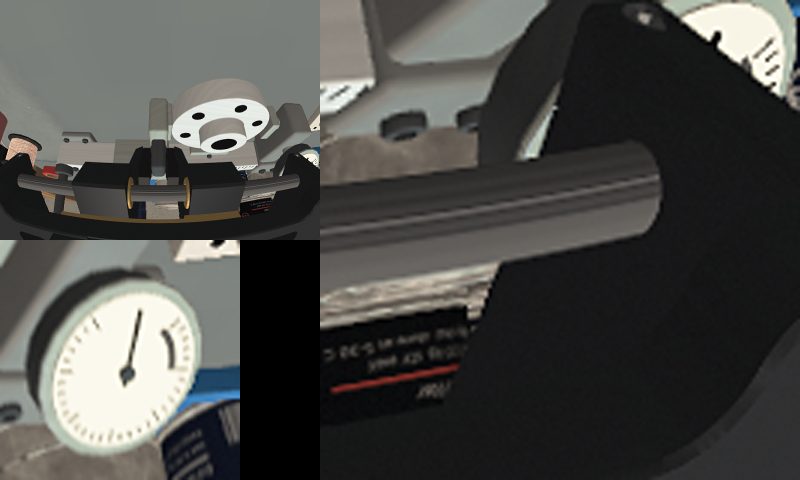

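The composite shows that the flange broke free and is sliding with the jaw (running at about 10 N). The dial is mostly hidden behind the gripper. I'll keep inching and watch for the force to rise at the anvil.

```bash
for i in 1 2 3 4 5; do echo '[[0.05, [0, 0.0003, 0], [0, 0, 0]], [0.05, [0, 0.0005, 0], [0, 0, 0]]]' | python3 steer.py>/dev/null; python3 q.py; done
```

```text
g [-10.27 -60.89  62.32] Fy -9.88 [-4.7 -9.6  5.8]
g [-10.29 -60.35  62.32] Fy -9.81 [-5.  -9.5  6.9]
g [-10.3  -59.85  62.29] Fy -10.03 [-5.4 -9.7  5.7]
g [-10.29 -59.71  62.32] Fy -11.96 [ -6.  -11.6   7.3]
g [-10.28 -59.62  62.29] Fy -11.92 [ -6.7 -11.5   7.2]
```

```bash
for i in 1 2 3; do echo '[[0.05, [0, 0.0003, 0], [0, 0, 0]], [0.05, [0, 0.0006, 0], [0, 0, 0]]]' | python3 steer.py>/dev/null; python3 q.py; done
```

```text
g [-10.29 -59.55  62.28] Fy -12.69 [ -6.7 -12.3   7. ]
g [-10.27 -59.42  62.27] Fy -13.82 [ -9.  -13.3   9.4]
g [-10.25 -59.28  62.27] Fy -15.02 [ -8.3 -14.5   9.1]
```

```bash
echo '[[0.05, [0, 0.0002, 0], [0, 0, 0]], [0.05, [0, 0.0003, 0], [0, 0, 0]], [0.05, [0, 0.0003, 0], [0, 0, 0]]]' | python3 steer.py>/dev/null; python3 q.py; for i in 1 2 3; do echo '[[0.05, [0, -0.0005, 0], [0, 0, 0]], [0.05, [0, -0.001, 0], [0, 0, 0]], [0.05, [0, -0.001, 0], [0, 0, 0]]]' | python3 steer.py>/dev/null; python3 q.py; done
```

```text
g [-10.25 -59.23  62.3 ] Fy -14.91 [ -7.5 -14.5   8.1]
g [-10.26 -59.29  62.3 ] Fy -13.88 [ -6.7 -13.5   7.2]
g [-10.27 -59.32  62.29] Fy -11.6 [ -6.2 -11.2   7.1]
g [-10.26 -59.36  62.3 ] Fy -9.2 [-4.4 -8.9  5.3]
```

```bash
for i in 1 2; do echo '[[0.05, [0, -0.0005, 0], [0, 0, 0]], [0.05, [0, -0.001, 0], [0, 0, 0]], [0.05, [0, -0.001, 0], [0, 0, 0]]]' | python3 steer.py>/dev/null; python3 q.py; done
```

```text
g [-10.28 -59.39  62.31] Fy -7.17 [-3.8 -7.   5.4]
g [-10.27 -59.41  62.3 ] Fy -5.6 [-4.2 -5.3  3.6]
```

```bash
echo '[[0.05, [0, -0.0005, 0], [0, 0, 0]], [0.05, [0, -0.0012, 0], [0, 0, 0]], [0.05, [0, -0.0012, 0], [0, 0, 0]]]' | python3 steer.py>/dev/null; python3 q.py; echo '[[0.32, [0, 0, 0], [0, 0, 0]], [0.32, [0, 0, 0], [0, 0, 0]], [0.32, [0, 0, 0], [0, 0, 0]]]' | python3 steer.py; python3 q.py
```

```text
g [-10.28 -59.45  62.29] Fy -5.31 [-3.8 -5.1  4.1]
clock: 20.5
tool_pos: [0.5874, -0.1264, 0.0623]
eef_rot: [0.029, 0.934, -0.009, 0.357]
contact_force: [0.3, 0.1, 0.5]
opening: 0.318
finger_force: 0.0
g [-10.47 -56.73  62.28] Fy 0.14 [0.3 0.1 0.5]
```

```bash
echo '[[0.32, [0, -0.0027, 0], [0, 0, 0]], [0.32, [0, -0.0027, 0], [0, 0, 0]], [0.32, [0, -0.0027, -0.02], [0, 0, 0]], [0.32, [0, -0.0027, -0.05], [0, 0, 0]], [0.32, [0, -0.0027, -0.09], [0, 0, 0]], [0.32, [0, -0.0027, -0.13], [0, 0, 0]], [0.32, [0, -0.0027, -0.15], [0, 0, 0]], [0.32, [0, -0.0027, -0.15], [0, 0, 0]]]' | python3 steer.py
python3 - <<'E'
from h import *
P=camrig.camera_params('wrist');im=camrig.snapshot('wrist');cv2.imwrite('pics/w6.png',im[:,:,::-1])
old=cv2.imread('pics/w4.png')[:,:,::-1]
for n,I in(("before",old),("now",im)):
    h=cv2.cvtColor(np.ascontiguousarray(I),cv2.COLOR_RGB2HSV); m=((h[:,:,2]>205)&(h[:,:,1]<60)&(h[:,:,1]>8)).astype(np.uint8)
    m=cv2.morphologyEx(m,cv2.MORPH_CLOSE,np.ones((7,7)))
    k,l,st,ce=cv2.connectedComponentsWithStats(m)
    for i in range(1,k):
        if 600<st[i,4]<6000 and 380<ce[i][0]<635 and 100<ce[i][1]<340:
            cs,_=cv2.findContours((l==i).astype(np.uint8),0,1);e=cv2.fitEllipse(cv2.convexHull(cs[0])); print(n,st[i],[np.round(x,1) for x in e])
E
```

```text
clock: 21.3
tool_pos: [0.5001, -0.1299, 0.1788]
eef_rot: [0.028, 0.935, -0.009, 0.354]
contact_force: [0.2, -0.6, 0.1]
opening: 0.32
finger_force: 0.0
before [ 539  152  101   65 3206] [array([586. , 183.6]), array([ 58.1, 121. ]), np.float64(70.9)]
before [ 497  227   48   53 1896] [array([520.8, 253.1]), array([42.4, 56.4]), np.float64(35.2)]
now [ 520  141  120   64 4241] [array([570.4, 171.2]), array([ 60.3, 176.4]), np.float64(81.1)]
now [ 468  212   54   57 2269] [array([494.3, 238.7]), array([50.3, 59.1]), np.float64(39.7)]
now [459 299  66  21 611] [array([492.9, 310.3]), array([19.8, 65.2]), np.float64(77.9)]
now [391 306  62  19 699] [array([420.7, 314. ]), array([19. , 59.5]), np.float64(84.2)]
```

```bash
cat > dial.py <<'E'
from h import *
def prof(I,ctr,axes,ang):
    t=np.radians(ang); Q=np.array([[np.cos(t),-np.sin(t)],[np.sin(t),np.cos(t)]]); A=Q@np.diag(np.array(axes)/2/100)@Q.T
    W=cv2.warpAffine(I,np.c_[A,np.array(ctr)-A@[120,120]],(240,240),flags=cv2.INTER_CUBIC|cv2.WARP_INVERSE_MAP)
    pol=cv2.warpPolar(cv2.cvtColor(W,cv2.COLOR_RGB2GRAY),(100,180),(120,120),100,0)  # rows: 2deg each, clockwise in image from right
    a=pol[:,22:48].mean(1); b=pol[:,60:74].mean(1)
    d=255-a; w=np.clip(d-np.median(d)-15,0,None); k=w.argmax(); ii=(np.arange(k-8,k+9))%180; x=np.arange(k-8,k+9)
    print("pointer deg cw from right",2*(w[ii]*x).sum()/w[ii].sum(),"peak",w.max())
    print("outer dark angles",[2*i for i in range(180) if b[i]<np.median(b)-25])
prof(np.ascontiguousarray(cv2.imread('pics/w4.png')[:,:,::-1]),(520.8,253.1),(42.4,56.4),35.2)
prof(np.ascontiguousarray(cv2.imread('pics/w6.png')[:,:,::-1]),(494.3,238.7),(50.3,59.1),39.7)
E
python3 dial.py
```

```text
pointer deg cw from right 285.5088482451804 peak 141.76923076923077
outer dark angles [0, 2, 4, 6, 278, 280, 282, 284, 316, 318, 320, 322, 324, 326, 328, 330, 332, 334, 336, 338, 340, 342, 344, 346, 348, 350, 352, 354, 356, 358]
pointer deg cw from right 334.2617105455966 peak 134.59615384615384
outer dark angles [0, 2, 4, 6, 238, 318, 320, 322, 324, 326, 328, 330, 332, 334, 336, 338, 340, 342, 344, 346, 348, 350, 352, 354, 356, 358]
```

The dial pointer sits at 334° with the 4–9 N band at about 317–366°, which is roughly 5.8 N. I'll do a quick check of the flange position before handing in.

Run:
```python
from h import *
im=camrig.snapshot('wrist');P=camrig.camera_params('wrist')
g=cv2.cvtColor(im,cv2.COLOR_RGB2GRAY); h=cv2.cvtColor(im,cv2.COLOR_RGB2HSV)
# project predicted disc rim (touching stop: x=.05-R) and sample radial brightness edge
for R0 in (.0505,):
    for a in range(90,280,30):
        t=np.radians(a); row=[]
        for rr in np.arange(.042,.058,.001):
            u=proj('wrist',g2w(-.0003+rr*np.cos(t),rr*np.sin(t),.022),P); row.append(cv2.getRectSubPix(g,(1,1),tuple(map(float,u)))[0,0])
        print(a,row)
for a in (-15,0,15):
    t=np.radians(a); print("stop side",a,[int(cv2.getRectSubPix(g,(1,1),tuple(map(float,proj('wrist',g2w(-.0003+rr*np.cos(t),rr*np.sin(t),.022),P))))[0,0]) for rr in np.arange(.042,.058,.001)])
cv2.imwrite('pics/w7.png',im[:,:,::-1]); b=camrig.snapshot('scene'); o=cv2.imread('pics/scene0.png')[:,:,::-1]
d=(cv2.absdiff(b,np.ascontiguousarray(o)).max(2)>40).astype(np.uint8); d=cv2.morphologyEx(d,cv2.MORPH_OPEN,np.ones((3,3)))
k,l,st,ce=cv2.connectedComponentsWithStats(d); print([list(map(int,x)) for x in st[1:] if x[4]>25]); print(get_state()['contact_force'])
```

```text
90 [np.uint8(239), np.uint8(239), np.uint8(239), np.uint8(239), np.uint8(239), np.uint8(241), np.uint8(223), np.uint8(130), np.uint8(84), np.uint8(103), np.uint8(157), np.uint8(197), np.uint8(196), np.uint8(192), np.uint8(189), np.uint8(186)]
120 [np.uint8(239), np.uint8(240), np.uint8(241), np.uint8(242), np.uint8(242), np.uint8(241), np.uint8(243), np.uint8(231), np.uint8(92), np.uint8(92), np.uint8(113), np.uint8(116), np.uint8(116), np.uint8(116), np.uint8(115), np.uint8(115)]
150 [np.uint8(241), np.uint8(240), np.uint8(241), np.uint8(242), np.uint8(242), np.uint8(239), np.uint8(239), np.uint8(236), np.uint8(201), np.uint8(140), np.uint8(140), np.uint8(138), np.uint8(137), np.uint8(134), np.uint8(132), np.uint8(128)]
180 [np.uint8(241), np.uint8(241), np.uint8(242), np.uint8(239), np.uint8(237), np.uint8(237), np.uint8(240), np.uint8(246), np.uint8(222), np.uint8(173), np.uint8(154), np.uint8(150), np.uint8(149), np.uint8(149), np.uint8(149), np.uint8(151)]
210 [np.uint8(239), np.uint8(239), np.uint8(240), np.uint8(240), np.uint8(241), np.uint8(241), np.uint8(241), np.uint8(241),
[... 1344 characters left out ...]
 26], [242, 259, 41, 34, 938], [175, 271, 13, 7, 52], [295, 287, 101, 53, 2300], [129, 316, 106, 40, 1726], [374, 319, 46, 31, 764], [236, 339, 6, 8, 35], [336, 342, 29, 9, 184], [267, 345, 14, 6, 56], [151, 346, 47, 27, 597], [255, 347, 11, 7, 41], [283, 347, 43, 11, 185], [192, 350, 9, 3, 27], [325, 353, 67, 22, 887], [273, 355, 16, 12, 107], [289, 365, 12, 4, 39], [302, 367, 22, 6, 93], [290, 375, 67, 20, 818], [181, 376, 7, 10, 57], [209, 392, 21, 15, 104], [299, 395, 21, 15, 189], [183, 401, 29, 51, 607], [260, 418, 28, 37, 389], [289, 418, 10, 25, 160], [244, 429, 20, 19, 172], [212, 433, 7, 10, 50], [215, 438, 11, 11, 82], [236, 439, 16, 17, 145]]
[-0.40598005  0.08749052 -0.91837185]
```

Run:
```python
from h import *
P=camrig.camera_params('wrist'); g=cv2.cvtColor(cv2.imread('pics/w7.png'),cv2.COLOR_BGR2GRAY)
o,_=ray('wrist',(320,240),P); print("cam gauge",w2g(o).round(3))
xs=np.arange(.040,.066,.0005)
for y in(-.015,-.008,.0,.008,.015):
    f=lambda z:np.array([cv2.getRectSubPix(g,(1,1),tuple(map(float,proj('wrist',g2w(x,y,z),P))))[0,0] for x in xs]).astype(int)
    a=f(.022); b=f(.027); xr=xs[np.where(a<190)[0][0]]; i=np.where((xs>.047)&(b>140))[0]; print(y,"rim",xr,"rim centre-line",xr+.0487-np.sqrt(.0487**2-y*y),"stop top edge",xs[i[0]] if len(i) else None); 
    if y==0: print(a[::2],b[::2])
```

```text
cam gauge [-0.241 -0.067  0.22 ]
-0.015 rim 0.043000000000000003 rim centre-line 0.04536761391855585 stop top edge 0.04700000000000001
-0.008 rim 0.045000000000000005 rim centre-line 0.04566157787770294 stop top edge 0.04700000000000001
0.0 rim 0.045500000000000006 rim centre-line 0.045500000000000006 stop top edge 0.04700000000000001
[239 237 239 243 230 208 165 134 110 110 113 122 142 171 187 198 197 190
 170 139  97  72  47  53  59  66] [127 108 110 116 125 153 178 192 197 196 188 172 123  83  56  54  66  67
  66  72  83 107 127 144 148 146]
0.008 rim 0.045000000000000005 rim centre-line 0.04566157787770294 stop top edge 0.04700000000000001
0.015 rim 0.043500000000000004 rim centre-line 0.04586761391855585 stop top edge 0.04700000000000001
```

Rim and stop edges line up: the visible strip of stop face is 6.7 mm, against 7.4 mm expected at contact. The flange is therefore on the stop, and the robot is clear. Handing in.

```bash
python3 -c "
from plant import r, camrig, get_state
print(r.finish_job())"
```

```text
the job is handed in; nothing more can be done
None
```

The flange is against the back stop and gripped against the anvil at about 5.8 N (read from the dial), with the robot backed clear and no lamp contact seen; I handed the job in at about 22 s, and no verdict came back.

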